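# Load a sealant cartridge gun and pump it up to light pressure

### The arm

A 7-joint arm with a two-finger parallel gripper is mounted at the origin on a cart in front of the work surface, level with it; the furniture and walls round the work are solid. World frame = base frame: x ahead of the robot, y to its left, z up, the work surface at z = 0. Lengths are in m, angles in degrees, forces in N, time in s.
With the tool pointing down it reaches from about 0.4 to 0.875 m from the base axis. Payload 19.3 kg.
Tool frame: the origin (TCP) lies at the very end of the fingers, on their centre line; the grasp point (between the pads) lies 19 mm behind it; z points along the fingers, y is the line along which they close (so a half turn about z gives the same grasp; the last joint's range is limited). The gripper opens to 85 mm and grips with 20 to 120 N. Pads are 22 mm wide; open, the fingers measure 114 mm over their backs; the gripper's body (76 mm by 85 mm) begins 54 mm behind the grasp point. The pads swing forward as they close: fully open they stand 13 mm farther back than shut.
Start: joints at [-73.522, 29.874, -2.08, 91.645, 1.215, 58.505, -6.463], TCP at [0.219, 0.585, 0.231] pointing down, gripper open.
Joint ranges: [-166.77, 166.77], [-17.47, 122.26], [-85.68, 81.53], [9.62, 139.38], [-72.42, 252.41], [9.2, 110.78], [-144.41, 144.41]. Speed limits (degrees/s): [108.29, 108.29, 136.94, 136.94, 172.46, 172.46, 172.46].

### API

Orientations are given as a 3x3 rotation matrix whose columns are the frame's x, y, z axes.
In Python, from station import robot gives the robot as it stands. The module is installed in compiled form; this text tells all that it offers.
- The arm moves only by the shell command python3 -m pendant 'ROWS' [FORCE]. ROWS is JSON, a list of rows, each an object with "fingers": the finger opening in cm, from 0 to 8.54; "travel": the shift along the world's x, y, z in cm, a list of three; "angular": the turn, a rotation vector about the world's x, y, z in rad, a list of three. A call has 1 to 20 rows; each row is the pose to reach, as a shift and turn from the pose commanded when the call began; what a row does not reach only later rows make up. A row lasts 1/12 s, in which the tool goes at most 41.7 mm and 7.16 degrees, less where a joint would pass 70% of its speed; a pose out of reach is approached as far as the arm can. A call with a gripper value outside its range is refused whole. The fingers move at their own pace and stop on an object; FORCE is the grip in N (left out, the last holds). Time passes only in rows, so rows that repeat a pose let the fingers close. It gives the time, the measured TCP pose, the force, the opening and the grip force at its end, in the units of the state.
- robot.state(): the state, without advancing time (a new reading comes with each control period).
- robot.read_camera(name): name is "scene" or "side" or "wrist"; returns (picture, depth): 384x512x3 uint8, red, green, blue; 384x512 float32, m along the optical axis (not along the pixel's ray), 0 where there is no reading.
- robot.camera_model(name): a dict with "fovy" (degrees; the focal length in pixels is half the picture's height over the tangent of half this angle, whatever the lens; pixels are square), "cx", "cy" (the principal point, pixels), "T" (4x4, takes a point from camera to world coordinates); the wrist camera has in their place "mount" (4x4, takes a point from camera to tool coordinates, whose origin is the TCP and whose axes are the flange's). Camera axes: x right, y up, looking along -z (the intrinsics and any distortion apply to the point x, -y, -z); pixel columns grow to the right and rows downward; lengths in m; the calibration is good to about 2 mm. A picture is of the moment at which its call begins: read the wrist's pose just before it. camera_model takes no time and is no camera call.
- robot.hand_in(): hands the job in; it is judged then, once.
The state is a dict: "clock": time; "qpos": joint angles; "qd": joint speeds; "tau": joint torques, N m; "ee_pos": TCP position; "orientation": TCP orientation; "ft_force": force on the tool from outside, world axes, zero at the start; "torque": the same for the moment, N m; "gripper_width": finger opening in m; "gripper_force": force on a finger pad.
Only numpy, scipy, OpenCV 4.12 (cv2) and the standard library are available. Lean on these libraries where they do the work, as an engineer would, in place of code of your own. Each camera call takes 0.05 s, during which the arm holds its last target. There are 200 camera calls.

### The job

Lay the sealant cartridge in the cradle of the cartridge gun, its nozzle sticking out through the slot in the front plate, and let go of it. Then take the gun's handle and trigger together and pump the trigger until the plunger has pushed the cartridge home against the front plate and presses lightly on its piston, never so hard that sealant is forced out. Finish still holding the trigger squeezed at that light pressure, with the gun lying on the worktop and everything else left where it is.

Things in the scene. Friction and masses are not known exactly. Their poses are not given: they have to be found in the camera images.
- gun: Dark steel cartridge gun with a black plastic handle, lying loose on the worktop, 0.8 kg; sizes in mm. Origin: on the worktop under its axis, at the front face of the cradle's rear plate; x = forwards to the slotted front plate, y = the side where handle and trigger stick out, z up. Axis 32 above the worktop. Cradle x 0 to 166, end plates 58 wide, up to 66 high.
- cradle_front (a point): Centre of the front plate's inner face, on the gun's axis: 166 ahead of the gun's origin, 32 above the worktop; axes as the gun. The plate (4 thick) has a U slot 21 wide, open at the top with flared lips, for the nozzle. Two rails carry the cartridge from below (tops 15 above the worktop, up to 20 either side of the axis), so fingers fit on both sides of it.
- cartridge: White cartridge with a paper label, lying loose on the worktop, about 0.25 kg. Round body 47 across, 130 long; nozzle 17 across at most, its tip 131 ahead of the origin. Origin: on its axis at mid-body; x = towards the nozzle. Lying in the cradle it shares the gun's axis; with its shoulder (65 ahead of the origin) on the front plate its origin is 101 ahead of the gun's.
- piston (a joint): Piston in the open rear end of the cartridge, its face 5 inside the rear rim (60 behind the cartridge's origin). Metres it has been pushed in: 0 untouched. It gives springily, 1.5 N per mm. About 2.5 to 4.5 mm is a light pressure; past 6 mm (9 N) sealant is forced out of the nozzle.
- rod (a joint): Toothed push rod of the gun. Metres its plunger stands forward of fully back (starts at 0 to 0.010, limit 0.045). About 1.2 N of friction holds it where it is left; the piston pushes it back a little if the trigger is let go. Teeth 3.6 mm apart. The plunger's face is 7 mm + this value ahead of the gun's origin.
- plunger: Steel disc 35 across on the front end of the rod, which enters the cartridge from behind and meets its piston. Its origin coincides with the gun's origin shifted by rod along x.
- trigger (a joint): Trigger, hinged at gun x -34, y 34. 0 = sprung out, grows to 0.36 rad as it is squeezed back towards the handle (pull 3 to 4 N, up to 10 N when the plunger presses). A full squeeze moves the finger roll 17 mm and the rod 7 mm; let out fully, it clicks back two teeth for the next stroke, the rod staying.
- finger_roll: Upright black roll on the trigger where a finger pulls, 14 across, 26 tall. Origin is the trigger's hinge.
- trigger_pull (a point): Centre of that roll. Sprung out it is at gun x -25, y 81, z 32 (squeezed: x -43).
- handle: Black plastic handle fixed to the gun, origin the same as the gun's: a bar 22 thick along the gun's x (back face at x -79), from y 28 to y 130, 28 high (18 to 46 above the worktop); its hooked butt (y 118 to 128) rests on the worktop.
- handle_mid (a point): Middle of the handle, level with the roll: gun x -68, y 81, z 32. Handle and sprung-out roll are 61 over their outsides along the gun's x (middle at gun x -49), 43 when fully squeezed (middle x -57). From above a gripper takes both at once, best centred at gun x -50, y 81, where a part squeeze already bears on both; the loose gun shifts a few mm under it. Opening to 80 lets the trigger out.
- spray_bottle: slim white spray bottle with a blue head, 58x66x274, standing (mm). Only to be left alone; origin under its middle.
- kitchen_roll: white kitchen roll on end, 97x110x228 (mm). Only to be left alone; origin under its middle.
- salt_shaker: glass salt shaker, 44 across, 90 tall (mm). Only to be left alone; origin under its middle.
- pepper_mill: turned wooden pepper mill, 58 across, 150 tall (mm). Only to be left alone; origin under its middle.
- marker: white marker pen lying, 135 long, 17 thick, along its y (mm). Only to be left alone; origin under its middle.
- teaspoon: steel teaspoon lying, 130x27x11, along its x (mm). Only to be left alone; origin under its middle.
- tape_roll: roll of cream masking tape lying flat, 96 across, 24 tall (mm). Only to be left alone; origin under its middle.
- pencil: pencil lying, 136 long, 7 thick, along its y (mm). Only to be left alone; origin under its middle.

How it is judged (in metres and radians):
On the way, in this order (a step that is already met when the one before it is completed fails the run):
1. the cartridge lies in the cradle, nozzle through the slot, and is let go (x of cartridge in the frame of gun between 0.07 and 0.104 m and y of cartridge in the frame of gun between -0.005 and 0.005 m and z of cartridge in the frame of gun between 0.027 and 0.037 m and angle between the x axis of cartridge and the x axis of gun, either way round below 0.07 rad and contact force between the fingers and cartridge below 0.1 N), for 0.2 s.
2. with handle and trigger in the grip, the plunger has reached the piston and presses on it (contact force between plunger and cartridge above 2.5 N and contact force between the fingers and finger_roll above 1 N and contact force between the fingers and handle above 1 N), for 0.1 s.
At the end, for the whole second after the job is handed in: The cartridge lies in the cradle (within 4 mm and 3 degrees of its axis), its shoulder within 3.5 mm of the front plate; the plunger presses on the piston with 3 N or more, the piston pushed in less than 6 mm; the fingers hold handle and part-squeezed trigger; the gun lies flat on the worktop (x of cartridge in the frame of gun between 0.0975 and 0.1035 m and y of cartridge in the frame of gun between -0.004 and 0.004 m and z of cartridge in the frame of gun between 0.027 and 0.037 m and angle between the x axis of cartridge and the x axis of gun, either way round below 0.05 rad and contact force between plunger and cartridge above 3 N and value of joint piston below 0.006 m and contact force between the fingers and finger_roll above 2 N and contact force between the fingers and handle above 2 N and value of joint trigger above 0.04 rad and height (world z) of gun below 0.008 m and angle between gun's own z axis and vertical below 0.08 rad); the arm keeps its last pose, push and grip.
It fails at once if the piston is pushed in more than 6 mm, forcing sealant out (value of joint piston above 0.006 m).
It fails at once if something else on the worktop is shifted by more than 25 mm or knocked over (distance of any of spray_bottle, kitchen_roll, salt_shaker, pepper_mill, marker, teaspoon, tape_roll, pencil from where it was at the start of the episode above 0.025 m or angle between any of spray_bottle, kitchen_roll, salt_shaker, pepper_mill's own z axis and vertical above 0.5 rad).
It also fails if it takes over 67 s, if anything falls off the work surface, if the arm or the gripper's body presses on something with over 40 N, if the wrist force passes 120 N, or if a joint passes its speed limit or range.

## Working session

There is one attempt and no reset: what is moved stays moved. The work goes in short steps, Python scripts to look and compute and a shell command to move; the robot and the scene stay as the last step left them, time stands still between calls to the robot, and variables do not carry over. Pictures are saved under pics/ and viewed, at most 10 in all, crops included, and the job is handed in when it is done.

```bash
mkdir -p pics
cat > h.py <<'E'
import numpy as np, cv2
from station import robot
def snap(name,fn):
    s=robot.state(); im,d=robot.read_camera(name); m=robot.camera_model(name)
    cv2.imwrite('pics/'+fn+'.png',im[:,:,::-1]); 
    T=np.array(m['T']) if 'T' in m else None
    if T is None:
        P=np.eye(4);P[:3,:3]=s['orientation'];P[:3,3]=s['ee_pos'];T=P@np.array(m['mount'])
    np.savez('pics/'+fn+'.npz',im=im,d=d,T=T,f=192/np.tan(np.radians(m['fovy'])/2),cx=m['cx'],cy=m['cy'])
    return m
def load(fn): return np.load('pics/'+fn+'.npz')
def cloud(z):
    d=z['d'];v,u=np.mgrid[:384,:512]
    p=np.stack([(u-z['cx'])/z['f']*d,-(v-z['cy'])/z['f']*d,-d],-1)
    return p@z['T'][:3,:3].T+z['T'][:3,3]
def ray(z,u,v,h):
    r=z['T'][:3,:3]@np.array([(u-z['cx'])/z['f'],-(v-z['cy'])/z['f'],-1]);o=z['T'][:3,3]
    return o+r*(h-o[2])/r[2]
E
python3 - <<'E'
from h import *
for n in ['scene','side','wrist']:
    m=snap(n,n+'0'); print(n,m)
a=np.vstack([np.hstack([cv2.imread(f'pics/{n}0.png') for n in ['scene','side']])])
cv2.imwrite('pics/a.png',cv2.resize(a,(800,300)))
print(robot.state())
E
```

```text
scene {'fovy': 57.66053853290892, 'cx': 253.54529213381355, 'cy': 193.15298029755516, 'T': array([[-0.67880766,  0.46082428, -0.57171772, -0.00551298],
       [-0.73420882, -0.41261803,  0.53915097,  0.51094425],
       [ 0.01255282,  0.78574   ,  0.61842953,  0.67153595],
       [ 0.        ,  0.        ,  0.        ,  1.        ]])}
side {'fovy': 55.48417995100811, 'cx': 258.41654887536004, 'cy': 195.74407221412372, 'T': array([[ 0.03644062,  0.64829588, -0.76051596, -0.13159094],
       [-0.99930621,  0.02949795, -0.02273711, -0.04572225],
       [ 0.00769329,  0.76081688,  0.64892102,  0.67002364],
       [ 0.        ,  0.        ,  0.        ,  1.        ]])}
wrist {'fovy': 67.36437634629225, 'cx': 254.31121246059763, 'cy': 192.9278962945515, 'mount': array([[ 8.62872839e-04,  9.46167750e-01,  3.23675524e-01,
         8.23080939e-02],
       [ 9.99999355e-01, -5.77576574e-04, -9.77484958e-04,
         1.00093182e-03],
       [-7.37917343e-04,  3.23676159e-01, -9.46167638e-01,
        -1.41764940e-01],
       [ 0.00000000e+00,  0.00000000e+00,  0.00000000e+00,
         1.00000000e+00]])}
{'clock': 0.15, 'qpos': array([-73.52075103,  29.90199979,  -2.08255897,  91.66597072,
         1.21533628,  58.50488775,  -6.46253694]), 'qd': array([-0.00042026, -0.12209954, -0.04701358, -0.09387968,  0.00829179,
        0.02933318, -0.04184725]), 'tau': array([ 1.58053586e-03, -9.27389646e+01,  1.98076397e+00, -3.70060980e+01,
        1.80093379e-02,  6.25064800e-03, -5.01372563e-05]), 'ee_pos': array([0.21882423, 0.58516657, 0.23085216]), 'orientation': array([[-9.36670058e-01,  3.50212989e-01, -2.53811944e-04],
       [ 3.50213076e-01,  9.36669675e-01, -8.49162102e-04],
       [-5.96496473e-05, -8.84272977e-04, -9.99999607e-01]]), 'ft_force': array([-0.52695478, -0.06034974, -0.84621817]), 'torque': array([ 0.04903073, -0.02276439,  0.0197746 ]), 'gripper_force': 0.0, 'gripper_width': 0.08545885548501754}
```

View pics/scene0.png

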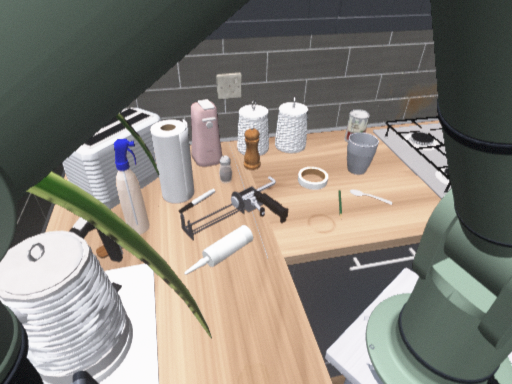

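View pics/side0.png

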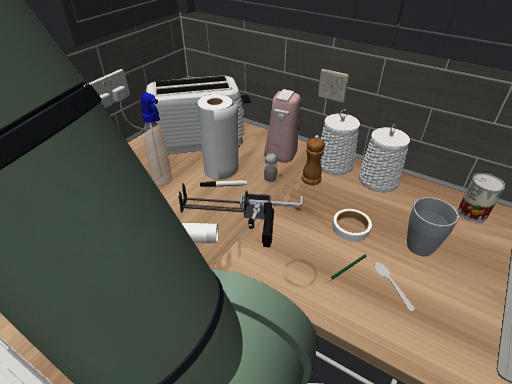

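The scene view shows the cartridge body around (235,243) with its nozzle tip at (187,272). The gun's front plate is at (186,218), the receiver at (243,202) and the handle runs to (285,215). In the side view the cartridge is partly hidden; the gun is fully visible, with its front at (182,198) and its handle at (268,225).

Run:
```python
from h import *
z=load('scene0');P=cloud(z)
for n,(u,v) in dict(cart_rear=(247,235),cart_mid=(235,243),shoulder=(213,257),tip=(188,271),front=(188,225),rec=(243,202),handleend=(283,215),handle=(270,204)).items(): print(n,P[v,u].round(3))
im=z['im'].astype(int)
# cartridge: white points above table
hsv=cv2.cvtColor(z['im'],cv2.COLOR_RGB2HSV)
m=(hsv[...,1]<40)&(hsv[...,2]>150)
m[:, :180]=0;m[:,260:]=0;m[:222]=0;m[282:]=0
m&=(P[...,2]>.008)&(P[...,2]<.07)
n,l,st,c=cv2.connectedComponentsWithStats(m.astype(np.uint8));k=1+st[1:,4].argmax();m=l==k
q=P[m];print(len(q),st[k]);x=q[:,:2];mu=x.mean(0);w,V=np.linalg.eigh(np.cov((x-mu).T));d=V[:,1];s=(x-mu)@d
print(mu,d,s.min(),s.max(),q[:,2].max())
for a in np.arange(s.min(),s.max(),.02):
    i=(s>=a)&(s<a+.02);print(a.round(3),i.sum(),np.ptp((x-mu)[i]@V[:,0]).round(3),((x-mu)[i]@V[:,0]).mean().round(3),q[i,2].max().round(3))
cv2.imwrite('pics/crop.png',cv2.resize(cv2.cvtColor(z['im'][165:290,165:305],cv2.COLOR_RGB2BGR),(0,0),fx=5,fy=4.8,interpolation=cv2.INTER_CUBIC)[:600])
```

```text
cart_rear [0.465 0.088 0.038]
cart_mid [0.466 0.127 0.036]
shoulder [0.463 0.198 0.04 ]
tip [0.478 0.261 0.027]
front [0.586 0.184 0.048]
rec [0.568 0.011 0.041]
handleend [ 0.458 -0.039  0.035]
handle [ 0.512 -0.041  0.039]
1044 [ 184  226   69   49 1044]
[0.47201603 0.15704905] [0.03353941 0.9994374 ] -0.08550010504558937 0.1125692785007578 0.04794646022240345
-0.086 98 0.042 -0.003 0.047
-0.066 124 0.043 -0.001 0.048
-0.046 125 0.043 0.001 0.047
-0.026 132 0.043 0.001 0.047
-0.006 141 0.042 0.002 0.048
0.014 138 0.043 0.002 0.047
0.034 172 0.044 -0.001 0.047
0.054 48 0.014 -0.002 0.032
0.074 39 0.011 -0.003 0.03
0.094 27 0.008 -0.002 0.028
```

View pics/wrist0.png

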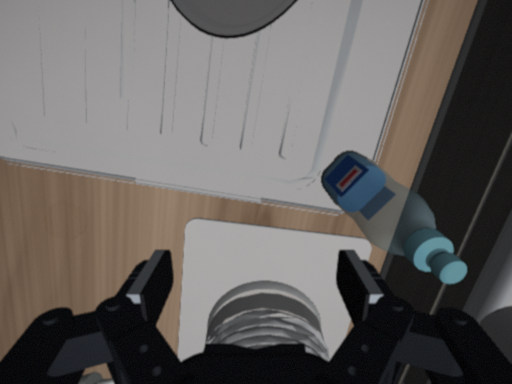

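```bash
python3 -m pendant '[{"fingers":8.54,"travel":[0,0,4],"angular":[0,0,0]},{"fingers":8.54,"travel":[0,0,8],"angular":[0,0,0]},{"fingers":8.54,"travel":[0,0,13],"angular":[0,0,0]},{"fingers":8.54,"travel":[28,-56.5,13],"angular":[0,0,-1.213]},{"fingers":8.54,"travel":[28,-56.5,13],"angular":[0,0,-1.213]},{"fingers":8.54,"travel":[28,-56.5,13],"angular":[0,0,-1.213]},{"fingers":8.54,"travel":[28,-56.5,13],"angular":[0,0,-1.213]},{"fingers":8.54,"travel":[28,-56.5,13],"angular":[0,0,-1.213]},{"fingers":8.54,"travel":[28,-56.5,13],"angular":[0,0,-1.213]},{"fingers":8.54,"travel":[28,-56.5,13],"angular":[0,0,-1.213]},{"fingers":8.54,"travel":[28,-56.5,13],"angular":[0,0,-1.213]},{"fingers":8.54,"travel":[28,-56.5,13],"angular":[0,0,-1.213]},{"fingers":8.54,"travel":[28,-56.5,13],"angular":[0,0,-1.213]},{"fingers":8.54,"travel":[28,-56.5,13],"angular":[0,0,-1.213]},{"fingers":8.54,"travel":[28,-56.5,13],"angular":[0,0,-1.213]},{"fingers":8.54,"travel":[28,-56.5,13],"angular":[0,0,-1.213]},{"fingers":8.54,"travel":[28,-56.5,13],"angular":[0,0,-1.213]},{"fingers":8.54,"travel":[28,-56.5,13],"angular":[0,0,-1.213]},{"fingers":8.54,"travel":[28,-56.5,13],"angular":[0,0,-1.213]},{"fingers":8.54,"travel":[28,-56.5,13],"angular":[0,0,-1.213]}]'
python3 - <<'E'
from h import *
snap('wrist','w1');s=robot.state();print(s['ee_pos'],s['orientation'].round(3),s['qpos'])
E
```

```text
clock: 1.82
ee_pos: [0.4995, 0.0176, 0.3611]
orientation: [[0.005, 1.0, -0.0], [1.0, -0.005, -0.001], [-0.001, -0.0, -1.0]]
ft_force: [0.4, 0.1, -0.5]
gripper_width: 0.0852
gripper_force: 0.0
[0.49894647 0.0195137  0.36101628] [[ 0.002  1.    -0.001]
 [ 1.    -0.002 -0.   ]
 [-0.    -0.001 -1.   ]] [-33.95200357  12.19984377  30.31454115 100.90830059  -6.55505368
  68.6820599   -1.93743649]
```

View pics/w1.png

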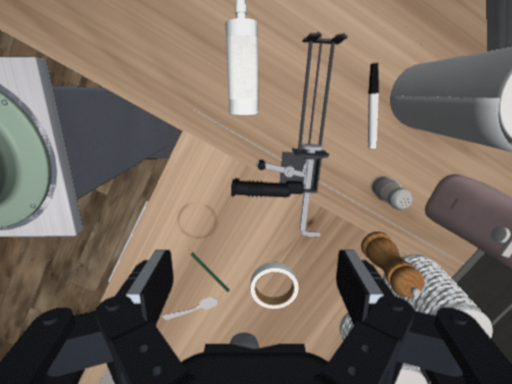

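The wrist view shows the cartridge body at u 229–257, v 18–113, with its nozzle up at (240,5). On the gun, the front plate spans (307–343,38), the rear plate is near (305,153), the roll is at (262,165), and the handle runs (233–300,187).

```bash
cat > meas.py <<'E'
from h import *
import sys
def fit(x):
    mu=x.mean(0);w,V=np.linalg.eigh(np.cov((x-mu).T));return mu,V[:,1],V[:,0]
def cart(fn,box):
    z=load(fn);P=cloud(z);hsv=cv2.cvtColor(z['im'],cv2.COLOR_RGB2HSV)
    m=(hsv[...,1]<45)&(hsv[...,2]>140);B=np.zeros_like(m);B[box[1]:box[3],box[0]:box[2]]=1
    m&=B&(P[...,2]>.035)
    q=P[m];mu,d,n=fit(q[:,:2]);d*=np.sign(d[1]);s=(q[:,:2]-mu)@d;t=(q[:,:2]-mu)@n
    print('cart n',m.sum(),'top',np.percentile(q[:,2],98).round(4),'s',s.min().round(4),s.max().round(4),'halfw',t.min().round(4),t.max().round(4))
    c=mu+d*(np.percentile(s,.5)+np.percentile(s,99.5))/2+n*(t.min()+t.max())/2
    print('centre',c.round(4),'dir deg',np.degrees(np.arctan2(d[1],d[0])).round(2))
E
python3 - <<'E'
from meas import *
cart('w1',(215,14,270,125))
z=load('w1');P=cloud(z)
g=np.zeros((384,512),bool);g[25:245,225:352]=1
for nm,a in dict(front=(30,50,300,350),rear=(145,162,275,335),handle=(178,200,228,305),roll=(155,180,250,275)).items():
    q=P[a[0]:a[1],a[2]:a[3]].reshape(-1,3);hi={'front':.055,'rear':.055,'handle':.035,'roll':.036}[nm]
    k=(q[:,2]>hi)&(q[:,2]<.085);q=q[k];print(nm,len(q),'min',q.min(0).round(4),'max',q.max(0).round(4),'mean',q.mean(0).round(4))
    if len(q)>5:
        mu,d,n=fit(q[:,:2]);s=(q[:,:2]-mu)@d;print('  dir',np.degrees(np.arctan2(d[1],d[0])).round(2),'ends',(mu+d*s.min()).round(4),(mu+d*s.max()).round(4))
for r in (35,38,41,150,154,158): print(r,[(u,P[r,u].round(3).tolist()) for u in range(280,345,6) if P[r,u,2]>.03])
cv2.imwrite('pics/w1c.png',cv2.resize(cv2.imread('pics/w1.png')[20:215,220:355],(540,780),interpolation=cv2.INTER_CUBIC)[:600] if 0 else cv2.resize(cv2.imread('pics/w1.png')[20:210,220:360],(0,0),fx=3.1,fy=3.1,interpolation=cv2.INTER_CUBIC))
E
```

```text
cart n 2544 top 0.0471 s -0.0677 0.062 halfw -0.02 0.0208
centre [0.4829 0.1377] dir deg 90.87
front 60 min [0.5811 0.1761 0.0552] max [0.6299 0.1825 0.0665] mean [0.6067 0.179  0.0597]
  dir 176.52 ends [0.6299 0.1776] [0.5811 0.1806]
rear 57 min [0.579  0.0079 0.0552] max [0.612  0.0128 0.0611] mean [0.5946 0.0103 0.0579]
  dir 176.52 ends [0.6119 0.0092] [0.5789 0.0112]
handle 944 min [ 0.4614 -0.068   0.0351] max [ 0.5864 -0.036   0.0484] mean [ 0.5215 -0.0486  0.043 ]
  dir 178.99 ends [ 0.5867 -0.0498] [ 0.4616 -0.0476]
roll 66 min [ 0.5069 -0.0161  0.036 ] max [ 0.532  -0.0016  0.0459] mean [ 0.514  -0.0081  0.0425]
  dir 159.13 ends [ 0.5323 -0.0151] [ 0.5066 -0.0053]
35 [(310, [0.58, 0.18, 0.049]), (316, [0.587, 0.179, 0.053]), (340, [0.618, 0.178, 0.062])]
38 [(310, [0.583, 0.179, 0.032]), (316, [0.591, 0.179, 0.035]), (334, [0.616, 0.178, 0.039]), (340, [0.623, 0.176, 0.047])]
41 []
150 [(310, [0.592, 0.015, 0.035])]
154 [(298, [0.571, 0.011, 0.047]), (304, [0.579, 0.013, 0.055]), (310, [0.589, 0.012, 0.052]), (316, [0.599, 0.012, 0.051]), (322, [0.609, 0.011, 0.047]), (328, [0.619, 0.01, 0.045])]
158 [(310, [0.591, 0.003, 0.041]), (316, [0.601, 0.003, 0.042])]
```

View pics/w1c.png

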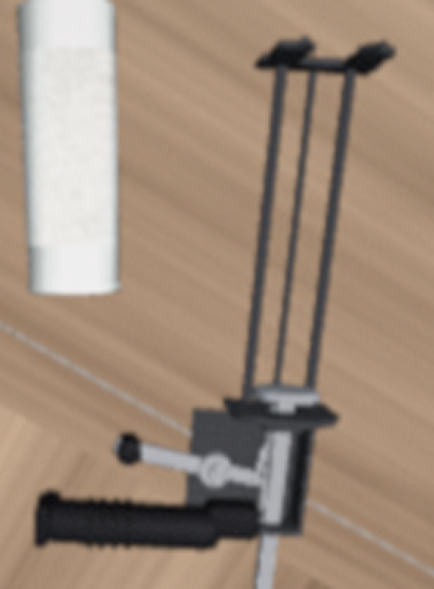

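```bash
python3 -m pendant '[{"fingers":8.54,"travel":[-1.6,11.8,-4],"angular":[0,0,0.017]},{"fingers":8.54,"travel":[-1.6,11.8,-8],"angular":[0,0,0.017]},{"fingers":8.54,"travel":[-1.6,11.8,-12],"angular":[0,0,0.017]},{"fingers":8.54,"travel":[-1.6,11.8,-16],"angular":[0,0,0.017]},{"fingers":8.54,"travel":[-1.6,11.8,-20],"angular":[0,0,0.017]},{"fingers":8.54,"travel":[-1.6,11.8,-24],"angular":[0,0,0.017]},{"fingers":8.54,"travel":[-1.6,11.8,-27],"angular":[0,0,0.017]},{"fingers":8.54,"travel":[-1.6,11.8,-27],"angular":[0,0,0.017]}]'
python3 - <<'E'
from meas import *
snap('wrist','w2');cart('w2',(0,0,512,384))
z=load('w2');P=cloud(z);print(robot.state()['ee_pos'])
hsv=cv2.cvtColor(z['im'],cv2.COLOR_RGB2HSV)
E
```

```text
clock: 2.53
ee_pos: [0.4809, 0.1399, 0.0884]
orientation: [[-0.02, 1.0, -0.002], [1.0, 0.02, -0.0], [-0.0, -0.002, -1.0]]
ft_force: [0.2, 0.3, -0.2]
gripper_width: 0.0852
gripper_force: 0.0
cart n 9070 top 0.1375 s -0.072 0.0796 halfw -0.048 0.0498
centre [0.4821 0.149 ] dir deg 90.59
[0.47903189 0.13949648 0.08446972]
```

View pics/w2.png

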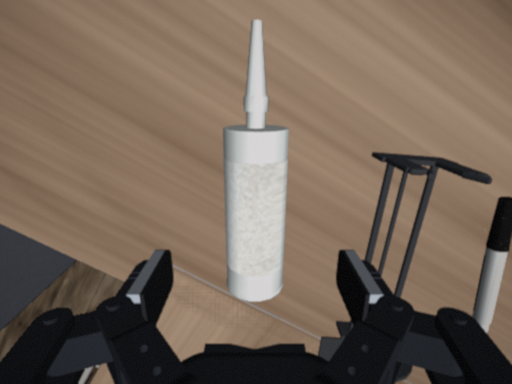

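The cartridge is centred between the fingers: body at u 224–288, v 126–299, with the nozzle pointing up at (257,20). The slotted front plate shows at (375–490,165).

```bash
python3 -m pendant '[{"fingers":8.54,"travel":[0.2,0,-4],"angular":[0,0,0]},{"fingers":8.54,"travel":[0.2,0,-7.2],"angular":[0,0,0]},{"fingers":8.54,"travel":[0.2,0,-7.6],"angular":[0,0,0]},{"fingers":4,"travel":[0.2,0,-7.8],"angular":[0,0,0]},{"fingers":4,"travel":[0.2,0,-7.8],"angular":[0,0,0]},{"fingers":4,"travel":[0.2,0,-7.8],"angular":[0,0,0]},{"fingers":4,"travel":[0.2,0,-7.8],"angular":[0,0,0]},{"fingers":4,"travel":[0.2,0,-7.8],"angular":[0,0,0]},{"fingers":4,"travel":[0.2,0,-7.8],"angular":[0,0,0]},{"fingers":4,"travel":[0.2,0,-7.8],"angular":[0,0,0]},{"fingers":4,"travel":[0.2,0,-7.8],"angular":[0,0,0]}]' 25
```

```text
clock: 3.5
ee_pos: [0.4857, 0.139, 0.0153]
orientation: [[-0.017, 1.0, 0.002], [1.0, 0.017, 0.001], [0.001, 0.002, -1.0]]
ft_force: [-3.1, 0.6, 14.0]
gripper_width: 0.0459
gripper_force: 26.4
```

```bash
python3 -m pendant '[{"fingers":6,"travel":[0,0,0],"angular":[0,0,0]},{"fingers":6,"travel":[0,0,0],"angular":[0,0,0]},{"fingers":6,"travel":[0,0,-0.4],"angular":[0,0,0]},{"fingers":6,"travel":[0,0,-0.8],"angular":[0,0,0]},{"fingers":4,"travel":[0,0,-0.8],"angular":[0,0,0]},{"fingers":4,"travel":[0,0,-0.8],"angular":[0,0,0]},{"fingers":4,"travel":[0,0,-0.8],"angular":[0,0,0]},{"fingers":4,"travel":[0,0,-0.8],"angular":[0,0,0]},{"fingers":4,"travel":[0,0,-0.8],"angular":[0,0,0]},{"fingers":4,"travel":[0,0,-0.8],"angular":[0,0,0]}]' 25
```

```text
clock: 4.33
ee_pos: [0.4849, 0.1384, 0.0053]
orientation: [[-0.017, 1.0, -0.0], [1.0, 0.017, -0.0], [-0.0, -0.0, -1.0]]
ft_force: [0.8, 0.2, -2.0]
gripper_width: 0.0463
gripper_force: 26.1
```

```bash
python3 -m pendant '[{"fingers":4,"travel":[0,0,3],"angular":[0,0,0]},{"fingers":4,"travel":[0,0,7],"angular":[0,0,0]},{"fingers":4,"travel":[0,0,11],"angular":[0,0,0]},{"fingers":4,"travel":[0,-2,15],"angular":[0,0,0]},{"fingers":4,"travel":[2,-4,15],"angular":[0,0,0]},{"fingers":4,"travel":[2,-4,15],"angular":[0,0,0]},{"fingers":4,"travel":[2,-4,15],"angular":[0,0,0]},{"fingers":4,"travel":[2,-4,15],"angular":[0,0,0]}]'
python3 - <<'E'
from meas import *
snap('wrist','w3');print(robot.state()['ee_pos'],robot.state()['orientation'].round(4))
snap('scene','s3')
E
```

```text
clock: 5.0
ee_pos: [0.5044, 0.0986, 0.1548]
orientation: [[-0.017, 1.0, -0.001], [1.0, 0.017, -0.0], [0.0, -0.001, -1.0]]
ft_force: [1.0, 0.9, -2.8]
gripper_width: 0.046
gripper_force: 28.0
[0.50419368 0.09875417 0.15462412] [[-1.740e-02  9.998e-01 -1.400e-03]
 [ 9.998e-01  1.740e-02 -2.000e-04]
 [-2.000e-04 -1.400e-03 -1.000e+00]]
```

View pics/w3.png

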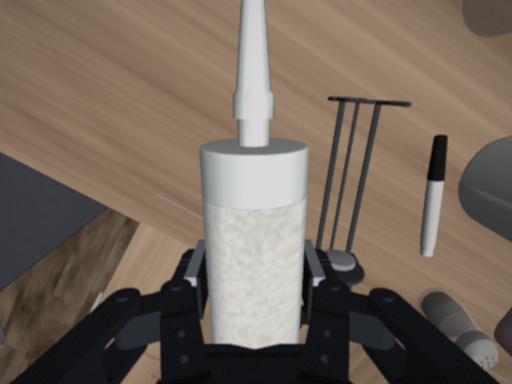

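The cartridge is held straight: shoulder at row 145, nozzle at u≈254. The gun's front plate is seen nearly edge-on at (329–411, 98–104), and the rails run down to (320,245) and (350,250).

Run:
```python
from meas import *
z=load('w3');g=z['im'].max(2)
# plate ends
for h in (.062,.066):
    a,b=ray(z,329,98.5,h),ray(z,411,104,h);print('plate',h,a.round(4),b.round(4),np.linalg.norm(b-a).round(4),((a+b)/2).round(4))
L=[];R=[]
for v in range(115,240,8):
    u=np.where(g[v,312:400]<95)[0]+312
    runs=np.split(u,np.where(np.diff(u)>1)[0]+1)
    if v%24==0 or v<125: print(v,[(r[0],r[-1]) for r in runs])
    if len(runs)>=3: L.append(ray(z,runs[0][0]-.5,v,.011));R.append(ray(z,runs[-1][-1]+.5,v,.011))
L=np.array(L);R=np.array(R);print('rail span',np.linalg.norm(R-L,axis=1).round(4))
M=(L+R)/2;p=np.polyfit(M[:,1],M[:,0],1);print('axis x=',p,'dir',90-np.degrees(np.arctan(p[0])))
for y in (.01,.1,.18): print(y,np.polyval(p,y).round(4))
# cartridge: nozzle & body edges in this picture
hsv=cv2.cvtColor(z['im'],cv2.COLOR_RGB2HSV);m=(hsv[...,1]<45)&(hsv[...,2]>120)
for v in (10,60,100,130,170,220):
    u=np.where(m[v,190:320])[0]+190;print('c',v,u.min(),u.max(),ray(z,(u.min()+u.max())/2,v,.173 if v>140 else .173).round(4))
P=cloud(z);q=P[150:230,235:275].reshape(-1,3);print('top',np.percentile(q[:,2],[50,98]))
print('shoulder y',P[146:152,255].round(4).tolist())
q=P[90:110,325:415].reshape(-1,3);q=q[(q[:,2]>.03)&(q[:,2]<.09)];print(len(q),q.min(0),q.max(0))
```

```text
plate 0.062 [0.5623 0.1807 0.062 ] [0.6265 0.1777 0.062 ] 0.0643 [0.5944 0.1792 0.062 ]
plate 0.066 [0.5613 0.1807 0.066 ] [0.6244 0.1778 0.066 ] 0.0632 [0.5928 0.1793 0.066 ]
115 [(np.int64(337), np.int64(342)), (np.int64(353), np.int64(356)), (np.int64(373), np.int64(378))]
123 [(np.int64(336), np.int64(341)), (np.int64(352), np.int64(355)), (np.int64(371), np.int64(376))]
rail span [0.0403 0.0396 0.04   0.0403 0.0397 0.0401 0.0404 0.0398 0.0402 0.0406
 0.0399 0.0403 0.0396 0.04   0.0404 0.0397]
axis x= [0.0574832 0.5941597] dir 86.71007593927592
0.01 0.5947
0.1 0.5999
0.18 0.6045
c 10 242 265 [0.5037 0.2124 0.173 ]
c 60 239 268 [0.504  0.1954 0.173 ]
c 100 235 273 [0.5044 0.1804 0.173 ]
c 130 240 269 [0.5048 0.1684 0.173 ]
c 170 205 307 [0.5058 0.1511 0.173 ]
c 220 206 305 [0.5061 0.127  0.173 ]
top [0.19528542 0.19668041]
shoulder y [[0.5052, 0.1627, 0.179], [0.5051, 0.1627, 0.1814], [0.5051, 0.1625, 0.1829], [0.5051, 0.1625, 0.1852], [0.5051, 0.1626, 0.1878], [0.5051, 0.1627, 0.1905]]
304 [0.57752631 0.17603347 0.03001616] [0.62954595 0.18273155 0.0658078 ]
```

```bash
python3 -m pendant '[{"fingers":4,"travel":[3,0.5,0],"angular":[0,0,-0.03]},{"fingers":4,"travel":[6.5,1,0],"angular":[0,0,-0.08]},{"fingers":4,"travel":[9.5,1,0],"angular":[0,0,-0.08]},{"fingers":4,"travel":[9.5,1,-3],"angular":[0,0,-0.08]},{"fingers":4,"travel":[9.5,1,-6],"angular":[0,0,-0.08]},{"fingers":4,"travel":[9.5,1,-6.8],"angular":[0,0,-0.08]},{"fingers":4,"travel":[9.5,1,-6.8],"angular":[0,0,-0.08]},{"fingers":4,"travel":[9.5,1,-6.8],"angular":[0,0,-0.08]}]'
python3 - <<'E'
from meas import *
snap('wrist','w4');print(robot.state()['ee_pos'],robot.state()['orientation'].round(4))
E
```

```text
clock: 5.77
ee_pos: [0.5997, 0.1085, 0.0877]
orientation: [[0.063, 0.998, -0.001], [0.998, -0.063, -0.0], [-0.0, -0.001, -1.0]]
ft_force: [-0.2, 0.2, -2.5]
gripper_width: 0.0462
gripper_force: 27.9
[0.60032469 0.10860121 0.08854156] [[ 6.29e-02  9.98e-01  1.00e-03]
 [ 9.98e-01 -6.29e-02  2.00e-04]
 [ 3.00e-04  1.00e-03 -1.00e+00]]
```

View pics/w4.png

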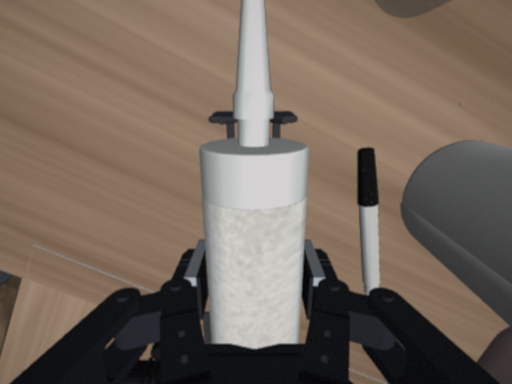

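The nozzle (u≈254) is centred over the front plate (u 209–297, row 118), and the rails show at u≈231 and 278. I'll quantify this.

Run:
```python
from meas import *
z=load('w4');g=z['im'].max(2);P=cloud(z);R=np.array(robot.state()['orientation']);t=np.array(robot.state()['ee_pos'])
gx=np.array([.0574,.9984]);gy=np.array([-.9984,.0574])
def G(p): d=np.asarray(p)[:2]-[.5948,.0116]; return np.round(1000*np.array([d@gx,d@gy]),1)
for v in (114,117,120,123): 
    u=np.where(g[v,195:310]<95)[0]+195; print('plate',v,u.min(),u.max(),G(ray(z,u.min()-.5,v,.064)),G(ray(z,u.max()+.5,v,.064)))
for v in (128,132,136):
    u=np.where(g[v,215:300]<95)[0]+215;print('rails',v,u.min(),u.max(),G(ray(z,u.min()-.5,v,.011)),G(ray(z,u.max()+.5,v,.011)))
m=g>120;m&=cv2.cvtColor(z['im'],cv2.COLOR_RGB2HSV)[...,1]<45
for v in (5,30,60,80,105,170,200,230):
    u=np.where(m[v,195:315])[0]+195;print('c',v,u.min(),u.max(),G(ray(z,(u.min()+u.max())/2,v,.107)))
q=P[150:165,250:260].reshape(-1,3);print('shoulder',G(q.mean(0)),q[:,2].min())
q=P[110:128,205:300].reshape(-1,3);q=q[(q[:,2]>.05)&(q[:,2]<.075)];print('plate cloud',[G(x) for x in (q[q[:,0].argmin()],q[q[:,0].argmax()])],q.min(0),q.max(0))
```

```text
plate 114 212 293 [171.   22.6] [170.8 -22.9]
plate 117 209 296 [169.4  24.3] [169.2 -24.7]
plate 120 209 296 [167.8  24.4] [167.6 -24.7]
plate 123 219 286 [166.2  18.9] [166.  -19.2]
rails 128 227 279 [157.7  19.6] [157.5 -19.8]
rails 132 227 279 [154.7  19.7] [154.6 -19.9]
rails 136 227 279 [151.8  19.8] [151.6 -20. ]
c 5 243 264 [212.3  -1.1]
c 30 241 266 [204.2  -1.1]
c 60 239 268 [193.9  -1. ]
c 80 238 269 [186.6  -1. ]
c 105 235 273 [177.1  -1.1]
c 170 205 307 [149.9  -1.9]
c 200 207 306 [136.  -2.]
c 230 207 304 [120.9  -1.5]
shoulder [159.9  -1.2] 0.11969082812890278
plate cloud [array([166.2,  26.2]), array([168.2, -26.9])] [0.57817443 0.17551736 0.05001037] [0.63127245 0.18233657 0.0657973 ]
```

```bash
python3 -m pendant '[{"fingers":4,"travel":[-0.1,0,-2],"angular":[0,0,0]},{"fingers":4,"travel":[-0.1,0,-3.5],"angular":[0,0,0]},{"fingers":4,"travel":[-0.1,0,-5],"angular":[0,0,0]},{"fingers":4,"travel":[-0.1,0,-6.2],"angular":[0,0,0]},{"fingers":4,"travel":[-0.1,0,-6.8],"angular":[0,0,0]},{"fingers":4,"travel":[-0.1,0,-7.2],"angular":[0,0,0]},{"fingers":4,"travel":[-0.1,0,-7.2],"angular":[0,0,0]},{"fingers":4,"travel":[-0.1,0,-7.2],"angular":[0,0,0]}]'
```

```text
clock: 6.48
ee_pos: [0.5993, 0.1085, 0.016]
orientation: [[0.063, 0.998, 0.001], [0.998, -0.063, 0.0], [0.0, 0.001, -1.0]]
ft_force: [-0.2, 0.9, -3.6]
gripper_width: 0.0459
gripper_force: 28.0
```

```bash
python3 -m pendant '[{"fingers":4,"travel":[0,0,-0.15],"angular":[0,0,0]},{"fingers":4,"travel":[0,0,-0.25],"angular":[0,0,0]},{"fingers":4,"travel":[0,0,-0.25],"angular":[0,0,0]},{"fingers":4,"travel":[0,0,-0.25],"angular":[0,0,0]},{"fingers":4.9,"travel":[0,0,-0.25],"angular":[0,0,0]},{"fingers":5.5,"travel":[0,0,-0.25],"angular":[0,0,0]},{"fingers":6.5,"travel":[0,0,-0.25],"angular":[0,0,0]},{"fingers":6.8,"travel":[0,0,-0.25],"angular":[0,0,0]},{"fingers":6.8,"travel":[0,0,-0.25],"angular":[0,0,0]},{"fingers":6.8,"travel":[0,0,-0.25],"angular":[0,0,0]},{"fingers":6.8,"travel":[0,0,-0.25],"angular":[0,0,0]}]'
python3 -m pendant '[{"fingers":6.8,"travel":[0,0,3],"angular":[0,0,0]},{"fingers":6.8,"travel":[0,0,7],"angular":[0,0,0]},{"fingers":6.8,"travel":[0,0,11],"angular":[0,0,0]},{"fingers":6.8,"travel":[0,0,15],"angular":[0,0,0]},{"fingers":6.8,"travel":[0,-4,18],"angular":[0,0,0]},{"fingers":6.8,"travel":[0,-8,20],"angular":[0,0,0]},{"fingers":6.8,"travel":[0,-8,20],"angular":[0,0,0]},{"fingers":6.8,"travel":[0,-8,20],"angular":[0,0,0]}]'
python3 - <<'E'
from meas import *
snap('wrist','w5');print(robot.state()['ee_pos'],robot.state()['orientation'].round(4))
E
```

```text
clock: 7.4
ee_pos: [0.5989, 0.1084, 0.0128]
orientation: [[0.063, 0.998, -0.0], [0.998, -0.063, 0.0], [0.0, -0.0, -1.0]]
ft_force: [-0.3, 1.0, 0.2]
gripper_width: 0.0681
gripper_force: 0.0
clock: 8.07
ee_pos: [0.5996, 0.0244, 0.215]
orientation: [[0.068, 0.998, 0.003], [0.998, -0.068, -0.001], [-0.0, 0.003, -1.0]]
ft_force: [-0.3, 1.2, -0.3]
gripper_width: 0.0679
gripper_force: 0.0
[0.59916539 0.02677511 0.21371571] [[ 6.570e-02  9.978e-01  1.600e-03]
 [ 9.978e-01 -6.570e-02  2.000e-04]
 [ 3.000e-04  1.500e-03 -1.000e+00]]
```

View pics/w5.png

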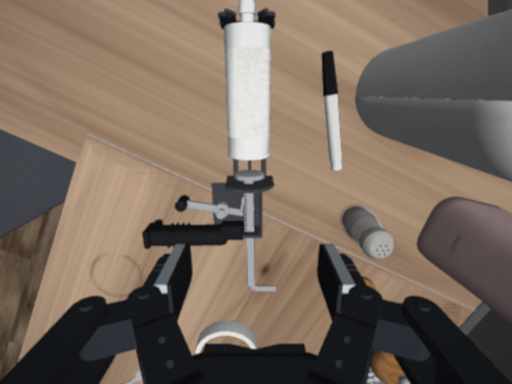

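The cartridge lies in the cradle (u 225–271, v 22–160) with its nozzle through the slot. The plunger disc is at (249,175), the roll at (182,203), and the handle runs (145–245,233). Now I'll measure the grip target.

Run:
```python
from meas import *
z=load('w5');g=z['im'].max(2);P=cloud(z)
gx=np.array([.0574,.9984]);gy=np.array([-.9984,.0574]);O=np.array([.5948,.0116])
def G(p): d=np.asarray(p)[:2]-O; return np.round(1000*np.array([d@gx,d@gy]),1)
Q=(P[...,:2]-O);gxm=Q@gx*1e3;gym=Q@gy*1e3;h=P[...,2]
def rep(n,m): print(n,m.sum(),'x',np.percentile(gxm[m],[1,50,99]).round(1),'y',np.percentile(gym[m],[1,50,99]).round(1),'z',np.percentile(h[m],[5,99]).round(4))
hm=(h>.03)&(h<.06)&(gym>60)&(gym<105)&(gxm<-48)&(gxm>-95);rep('handle',hm)
hm=(h>.03)&(h<.06)&(gym>60)&(gym<105)&(gxm>-45)&(gxm<0);rep('roll',hm)
v,u=np.where((g<80));k=(v>190)&(v<215)&(u>170)&(u<192);u0,v0=u[k].mean(),v[k].mean();print('roll px',u0,v0,G(ray(z,u0,v0,.040)))
for c in (165,180,195):
    r=np.where(g[215:255,c]<80)[0]+215;print('handle col',c,r.min(),r.max(),G(ray(z,c,r.min()-.5,.040)),G(ray(z,c,r.max()+.5,.032)))
hs=cv2.cvtColor(z['im'],cv2.COLOR_RGB2HSV)
m=(hs[...,1]<45)&(hs[...,2]>140)&(abs(gym)<30)&(gxm>20)&(gxm<180)&(h>.04);rep('cart',m)
m2=(abs(gym)<30)&(gxm>20)&(gxm<175)&m
yy=gym[m2];xx=gxm[m2];print('axis y at 50/140', [(np.percentile(yy[abs(xx-a)<10],1)+np.percentile(yy[abs(xx-a)<10],99)).round(2)/2 for a in (50,100,140)])
m=(h>.02)&(h<.06)&(abs(gym)<18)&(gxm>3)&(gxm<27);rep('plunger',m)
m=(h>.05)&(abs(gym)<32)&(abs(gxm)<10);rep('rearplate',m)
for n,px in dict(spray=0).items(): pass
```

```text
handle 683 x [-76.6 -62.2 -56.3] y [ 60.3  82.9 104.6] z [0.0326 0.0462]
roll 247 x [-31.6 -24.6 -18.4] y [60.5 76.1 87.2] z [0.0318 0.0451]
roll px 181.61073825503357 202.9261744966443 [-22.6  79.7]
handle col 165 225 254 [-50.2 102.2] [-96.1 109.6]
handle col 180 225 243 [-50.4  84.1] [-80.5  88.9]
handle col 195 225 244 [-50.6  66. ] [-82.1  70. ]
cart 5576 x [ 33.2 102.3 159.9] y [-21.1  -0.9  20. ] z [0.0434 0.0561]
axis y at 50/140 [np.float64(-0.83), np.float64(-0.5), np.float64(-0.685)]
plunger 284 x [ 6.8 11.3 12.1] y [-17.4  -0.1  16.1] z [0.0219 0.0488]
rearplate 444 x [-3.6  4.2  9.7] y [-20.1  28.3  28.9] z [0.0517 0.2563]
```

```bash
python3 -m pendant '[{"fingers":8.54,"travel":[-4,-3,0],"angular":[0,0,-0.12]},{"fingers":8.54,"travel":[-8.8,-6.1,0],"angular":[0,0,-0.24]},{"fingers":8.54,"travel":[-8.8,-6.1,0],"angular":[0,0,-0.36]},{"fingers":8.54,"travel":[-8.8,-6.1,0],"angular":[0,0,-0.48]},{"fingers":8.54,"travel":[-8.8,-6.1,0],"angular":[0,0,-0.6]},{"fingers":8.54,"travel":[-8.8,-6.1,0],"angular":[0,0,-0.72]},{"fingers":8.54,"travel":[-8.8,-6.1,0],"angular":[0,0,-0.84]},{"fingers":8.54,"travel":[-8.8,-6.1,0],"angular":[0,0,-0.96]},{"fingers":8.54,"travel":[-8.8,-6.1,0],"angular":[0,0,-1.08]},{"fingers":8.54,"travel":[-8.8,-6.1,0],"angular":[0,0,-1.2]},{"fingers":8.54,"travel":[-8.8,-6.1,0],"angular":[0,0,-1.32]},{"fingers":8.54,"travel":[-8.8,-6.1,0],"angular":[0,0,-1.44]},{"fingers":8.54,"travel":[-8.8,-6.1,0],"angular":[0,0,-1.562]},{"fingers":8.54,"travel":[-8.8,-6.1,-4],"angular":[0,0,-1.562]},{"fingers":8.54,"travel":[-8.8,-6.1,-8],"angular":[0,0,-1.562]},{"fingers":8.54,"travel":[-8.8,-6.1,-10],"angular":[0,0,-1.562]},{"fingers":8.54,"travel":[-8.8,-6.1,-10],"angular":[0,0,-1.562]},{"fingers":8.54,"travel":[-8.8,-6.1,-10],"angular":[0,0,-1.562]}]'
cat >> meas.py <<'E'
gx=np.array([.0574,.9984]);gy=np.array([-.9984,.0574]);O=np.array([.5948,.0116])
def G(p): d=np.asarray(p)[...,:2]-O; return np.round(1000*np.stack([d@gx,d@gy],-1),1)
E
python3 - <<'E'
from meas import *
snap('wrist','w6');s=robot.state();print(s['ee_pos'],s['orientation'].round(4),s['qpos'].round(1),G(s['ee_pos']))
E
```

```text
clock: 9.62
ee_pos: [0.5104, -0.0324, 0.1124]
orientation: [[0.999, -0.054, -0.002], [-0.054, -0.999, -0.001], [-0.002, 0.001, -1.0]]
ft_force: [0.7, -0.0, 1.0]
gripper_width: 0.0854
gripper_force: 0.0
[ 0.51118266 -0.03255158  0.11344984] [[ 9.985e-01 -5.410e-02  0.000e+00]
 [-5.410e-02 -9.985e-01 -3.000e-04]
 [ 0.000e+00  3.000e-04 -1.000e+00]] [-32.7  37.2  42.1 115.8 -37.9  41.3 -59.7] [-48.9  80.9]
```

View pics/w6.png

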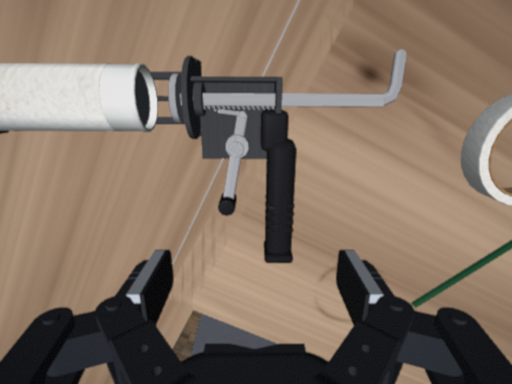

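The fingers straddle handle (u 265–295) and roll (227,205), centred at about u=255. The plunger disc (180,98), the cartridge's rear rim (145,98) and the rod's hook (400,55) can all be tracked. The descent is clear of the tape and pencil.

```bash
python3 -m pendant '[{"fingers":8.54,"travel":[0,-0.1,-3.5],"angular":[0,0,0]},{"fingers":8.54,"travel":[0,-0.1,-7],"angular":[0,0,0]},{"fingers":8.54,"travel":[0,-0.1,-9],"angular":[0,0,0]},{"fingers":8.54,"travel":[0,-0.1,-10],"angular":[0,0,0]},{"fingers":8.54,"travel":[0,-0.1,-10],"angular":[0,0,0]},{"fingers":8.54,"travel":[0,-0.1,-10],"angular":[0,0,0]}]' 20
python3 - <<'E'
from meas import *
snap('wrist','w7');s=robot.state();print(s['ee_pos'],s['ft_force'],G(s['ee_pos']))
E
```

```text
clock: 10.17
ee_pos: [0.5118, -0.0338, 0.0142]
orientation: [[0.999, -0.054, 0.002], [-0.054, -0.999, -0.0], [0.002, -0.0, -1.0]]
ft_force: [-0.1, -0.5, 0.9]
gripper_width: 0.0852
gripper_force: 0.0
[ 0.51197248 -0.03365047  0.01446462] [ 0.30343465 -0.18833604  0.57218015] [-49.9  80.1]
```

View pics/w7.png

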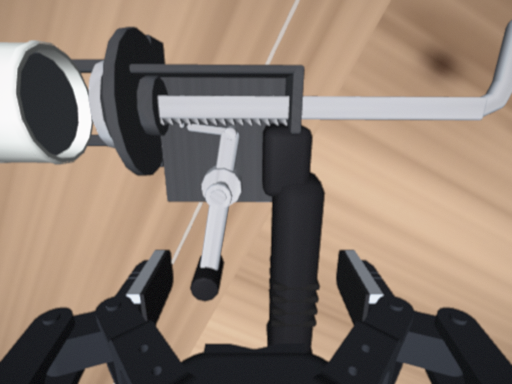

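The fingers are down around the handle (u 270–322) and roll (205,285). The rim is at u≈90, the receiver's right edge at u≈303 and the hook at u≈490. From here I track these numerically only, because I have already viewed more pictures than the 10 allowed.

```bash
cat > tr.py <<'E'
from meas import *
def tr(fn):
    snap('wrist',fn);z=load(fn);im=z['im'];hs=cv2.cvtColor(im,cv2.COLOR_RGB2HSV);g=im.max(2);s=robot.state()
    rec=[(np.where(g[v,270:335]<80)[0]+270).max() for v in range(75,92)]
    hook=[]
    for v in range(60,80,4):
        u=np.where((hs[v,330:,1]<40)&(g[v,330:]>90))[0]+330
        hook.append(u.min() if len(u) else -1)
    rim=[]
    for v in range(120,150,6):
        u=np.where((hs[v,:125,1]<40)&(g[v,:125]>150))[0];rim.append(u.max() if len(u) else -1)
    rodb=[]
    for v in (104,107,110):
        u=np.where((hs[v,330:,1]<45)&(g[v,330:]>90))[0]+330; rodb.append(u.max() if len(u) else -1)
    b=[int(np.where(g[v,180:240]<60)[0].mean()+180) if (g[v,180:240]<60).any() else -1 for v in (285,)]
    print(fn,'t',round(s['clock'],2),'w',round(s['gripper_width']*1e3,1),'F',round(s['gripper_force'],1),'ft',s['ft_force'].round(1),'rec',np.median(rec),'hook',hook,'rodend',rodb,'rim',rim,'roll',b,'tcpz',s['ee_pos'].round(4))
E
python3 -c "
from tr import *
tr('a0')"
python3 -m pendant '[{"fingers":7.5,"travel":[0,0,0],"angular":[0,0,0]},{"fingers":6.5,"travel":[0,0,0],"angular":[0,0,0]},{"fingers":6,"travel":[0,0,0],"angular":[0,0,0]},{"fingers":5.7,"travel":[0,0,0],"angular":[0,0,0]},{"fingers":5.4,"travel":[0,0,0],"angular":[0,0,0]},{"fingers":5.2,"travel":[0,0,0],"angular":[0,0,0]},{"fingers":5.2,"travel":[0,0,0],"angular":[0,0,0]},{"fingers":5.2,"travel":[0,0,0],"angular":[0,0,0]}]'
python3 -c "
from tr import *
tr('a1')"
python3 -m pendant '[{"fingers":4.9,"travel":[0,0,0],"angular":[0,0,0]},{"fingers":4.6,"travel":[0,0,0],"angular":[0,0,0]},{"fingers":4.4,"travel":[0,0,0],"angular":[0,0,0]},{"fingers":4.4,"travel":[0,0,0],"angular":[0,0,0]},{"fingers":4.4,"travel":[0,0,0],"angular":[0,0,0]}]'
python3 -c "
from tr import *
tr('a2')"
```

```text
a0 t 10.27 w 85.1 F 0.0 ft [ 0.3 -1.3  0.9] rec 293.0 hook [np.int64(499), np.int64(498), np.int64(497), np.int64(496), np.int64(495)] rodend [np.int64(504), np.int64(502), np.int64(497)] rim [np.int64(103), np.int64(106), np.int64(108), np.int64(111), np.int64(86)] roll [205] tcpz [ 0.512  -0.0336  0.0145]
clock: 10.93
ee_pos: [0.5113, -0.0363, 0.0138]
orientation: [[0.998, -0.057, 0.002], [-0.057, -0.998, -0.003], [0.002, 0.003, -1.0]]
ft_force: [-4.8, -13.6, 16.2]
gripper_width: 0.0525
gripper_force: 11.4
a1 t 10.98 w 52.0 F 11.4 ft [ -3.4 -13.7  16. ] rec 282.0 hook [np.int64(487), np.int64(486), np.int64(485), np.int64(483), np.int64(484)] rodend [np.int64(493), np.int64(490), np.int64(484)] rim [np.int64(90), np.int64(92), np.int64(95), np.int64(99), np.int64(75)] roll [207] tcpz [ 0.5113 -0.0364  0.0138]
clock: 11.4
ee_pos: [0.5113, -0.0377, 0.0141]
orientation: [[0.998, -0.058, 0.003], [-0.058, -0.998, -0.005], [0.003, 0.004, -1.0]]
ft_force: [-5.8, -20.7, 21.4]
gripper_width: 0.0443
gripper_force: 15.0
a2 t 11.45 w 44.3 F 15.0 ft [ -6.2 -20.7  22.7] rec 272.0 hook [np.int64(468), np.int64(466), np.int64(465), np.int64(464), np.int64(464)] rodend [np.int64(474), np.int64(472), np.int64(467)] rim [np.int64(70), np.int64(73), np.int64(75), np.int64(80), np.int64(68)] roll [210] tcpz [ 0.5113 -0.0377  0.0141]
```

```bash
python3 -m pendant '[{"fingers":4.25,"travel":[0,-0.2,0.1],"angular":[0,0,0]},{"fingers":4.25,"travel":[0,-0.2,0.1],"angular":[0,0,0]},{"fingers":4.25,"travel":[0,-0.2,0.1],"angular":[0,0,0]}]'
python3 -c "
from tr import *
tr('a3')"
python3 -m pendant '[{"fingers":5,"travel":[0,0.3,0],"angular":[0,0,0]},{"fingers":6,"travel":[0,0.7,0],"angular":[0,0,0]},{"fingers":7,"travel":[0,0.9,0],"angular":[0,0,0]},{"fingers":8.3,"travel":[0,0.9,0],"angular":[0,0,0]},{"fingers":8.3,"travel":[0,0.9,0],"angular":[0,0,0]},{"fingers":8.3,"travel":[0,0.9,0],"angular":[0,0,0]},{"fingers":8.3,"travel":[0,0.9,0],"angular":[0,0,0]},{"fingers":8.3,"travel":[0,0.9,0],"angular":[0,0,0]}]'
python3 -c "
from tr import *
tr('a4')"
```

```text
clock: 11.7
ee_pos: [0.5111, -0.0376, 0.0145]
orientation: [[0.998, -0.057, 0.001], [-0.057, -0.998, -0.002], [0.001, 0.002, -1.0]]
ft_force: [-2.2, -10.3, 8.4]
gripper_width: 0.0428
gripper_force: 19.3
a3 t 11.75 w 43.1 F 19.3 ft [-2.7 -9.3  8.8] rec 270.0 hook [np.int64(464), np.int64(463), np.int64(463), np.int64(462), np.int64(461)] rodend [np.int64(472), np.int64(469), np.int64(465)] rim [np.int64(67), np.int64(70), np.int64(73), np.int64(77), np.int64(66)] roll [210] tcpz [ 0.5111 -0.0376  0.0145]
clock: 12.42
ee_pos: [0.5109, -0.0267, 0.0138]
orientation: [[0.999, -0.054, 0.0], [-0.054, -0.999, 0.0], [0.0, -0.0, -1.0]]
ft_force: [0.1, 0.1, 1.7]
gripper_width: 0.0832
gripper_force: 0.0
a4 t 12.47 w 83.0 F 0.0 ft [0.3 0.3 0. ] rec 299.0 hook [np.int64(493), np.int64(492), np.int64(491), np.int64(490), np.int64(489)] rodend [np.int64(499), np.int64(496), np.int64(491)] rim [np.int64(95), np.int64(97), np.int64(100), np.int64(104), np.int64(86)] roll [207] tcpz [ 0.5109 -0.0267  0.0138]
```

```bash
python3 -m pendant '[{"fingers":7.2,"travel":[0,-0.2,0.05],"angular":[0,0,0]},{"fingers":6.2,"travel":[0,-0.2,0.1],"angular":[0,0,0]},{"fingers":5.8,"travel":[0,-0.3,0.15],"angular":[0,0,0]},{"fingers":5.4,"travel":[0,-0.5,0.2],"angular":[0,0,0]},{"fingers":5,"travel":[0,-0.7,0.25],"angular":[0,0,0]},{"fingers":4.6,"travel":[0,-0.9,0.3],"angular":[0,0,0]},{"fingers":4.25,"travel":[0,-1.05,0.3],"angular":[0,0,0]},{"fingers":4.25,"travel":[0,-1.05,0.3],"angular":[0,0,0]},{"fingers":4.25,"travel":[0,-1.05,0.3],"angular":[0,0,0]}]'
python3 -c "
from tr import *
tr('a5')"
python3 -m pendant '[{"fingers":5,"travel":[0,0.3,-0.1],"angular":[0,0,0]},{"fingers":6,"travel":[0,0.6,-0.2],"angular":[0,0,0]},{"fingers":7,"travel":[0,0.8,-0.3],"angular":[0,0,0]},{"fingers":8.3,"travel":[0,0.8,-0.3],"angular":[0,0,0]},{"fingers":8.3,"travel":[0,0.8,-0.3],"angular":[0,0,0]},{"fingers":8.3,"travel":[0,0.8,-0.3],"angular":[0,0,0]},{"fingers":8.3,"travel":[0,0.8,-0.3],"angular":[0,0,0]},{"fingers":8.3,"travel":[0,0.8,-0.3],"angular":[0,0,0]}]'
python3 -c "
from tr import *
tr('a6')"
```

```text
clock: 13.22
ee_pos: [0.5108, -0.0375, 0.0171]
orientation: [[0.998, -0.055, 0.0], [-0.055, -0.998, 0.0], [0.0, -0.0, -1.0]]
ft_force: [-4.3, -0.3, 12.2]
gripper_width: 0.043
gripper_force: 15.7
clock: 13.93
ee_pos: [0.5109, -0.0293, 0.0138]
orientation: [[0.999, -0.054, 0.0], [-0.054, -0.999, -0.0], [0.0, 0.0, -1.0]]
ft_force: [0.3, -0.7, -0.2]
gripper_width: 0.0827
gripper_force: 0.0
a6 t 13.98 w 82.9 F 0.0 ft [-0.2 -0.2 -0.2] rec 293.0 hook [np.int64(469), np.int64(468), np.int64(467), np.int64(467), np.int64(466)] rodend [np.int64(473), np.int64(468), np.int64(461)] rim [np.int64(70), np.int64(73), np.int64(76), np.int64(73), np.int64(81)] roll [203] tcpz [ 0.5109 -0.0293  0.0138]Traceback (most recent call last):
  File "<string>", line 3, in <module>
    tr('a5')
    ~~^^^^^^
  File "tr.py", line 4, in tr
    rec=[(np.where(g[v,270:335]<80)[0]+270).max() for v in range(75,92)]
         ~~~~~~~~~~~~~~~~~~~~~~~~~~~~~~~~~~~~~~^^
    return umr_maximum(a, axis, None, out, keepdims, initial, where)
ValueError: zero-size array to reduction operation maximum which has no identity
```

Run:
```python
from meas import *
for f in ('a0','a4','a6'):
    z=load(f);g=z['im'].max(2);P=cloud(z)
    for v in (30,36,42,50,140,150,156,162): print(f,v,[int(x) for x in g[v,0:120:4]])
```

```text
a0 30 [172, 173, 174, 178, 179, 180, 179, 177, 179, 180, 180, 179, 176, 183, 187, 186, 188, 190, 190, 187, 187, 189, 193, 192, 193, 196, 199, 200, 194, 162]
a0 36 [173, 174, 175, 179, 180, 181, 180, 179, 179, 181, 181, 178, 180, 186, 187, 187, 190, 192, 189, 188, 189, 193, 195, 194, 196, 198, 201, 199, 162, 83]
a0 42 [175, 175, 179, 179, 180, 179, 179, 190, 195, 170, 155, 157, 172, 185, 187, 188, 192, 192, 190, 189, 192, 195, 196, 195, 198, 200, 202, 166, 83, 83]
a0 50 [234, 235, 234, 234, 240, 236, 212, 146, 77, 76, 85, 84, 84, 84, 79, 111, 189, 191, 192, 190, 193, 195, 195, 197, 198, 201, 200, 84, 85, 85]
a0 140 [239, 240, 240, 241, 241, 242, 240, 235, 198, 75, 49, 48, 46, 48, 48, 48, 49, 49, 48, 249, 249, 249, 192, 85, 88, 86, 152, 170, 164, 87]
a0 150 [208, 209, 211, 215, 216, 218, 220, 220, 221, 215, 181, 82, 56, 48, 48, 47, 70, 205, 230, 230, 231, 96, 201, 201, 199, 199, 200, 200, 205, 165]
a0 156 [175, 176, 178, 180, 181, 183, 186, 188, 190, 192, 189, 174, 117, 80, 96, 170, 174, 177, 178, 115, 126, 199, 200, 198, 198, 199, 199, 203, 207, 205]
a0 162 [136, 124, 116, 133, 133, 1
[... 1859 characters left out ...]
5, 73, 110, 111, 109, 109, 79, 176, 195, 196, 193, 194, 199, 199, 197, 202, 92, 85, 86, 31]
a6 140 [227, 228, 229, 230, 232, 234, 232, 229, 210, 99, 67, 49, 49, 48, 49, 50, 50, 86, 245, 145, 128, 114, 68, 67, 68, 71, 78, 81, 85, 89]
a6 150 [178, 181, 183, 185, 187, 189, 192, 194, 195, 195, 183, 142, 81, 77, 150, 192, 192, 195, 192, 93, 171, 200, 199, 202, 204, 203, 202, 202, 202, 195]
a6 156 [119, 111, 118, 121, 124, 121, 123, 124, 125, 127, 126, 134, 142, 130, 106, 84, 86, 98, 149, 209, 202, 199, 202, 203, 203, 203, 202, 202, 204, 210]
a6 162 [191, 190, 190, 189, 187, 183, 190, 196, 196, 200, 201, 200, 198, 198, 202, 200, 200, 205, 207, 204, 196, 200, 203, 203, 202, 201, 201, 202, 205, 210]
```

```bash
cat > tr.py <<'E'
from meas import *
def tr(fn,new=True):
    if new: snap('wrist',fn)
    z=load(fn);im=z['im'];hs=cv2.cvtColor(im,cv2.COLOR_RGB2HSV);g=im.max(2);s=robot.state()
    def last(v): 
        u=np.where(g[v,230:335]<80)[0]; return u.max()+230 if len(u) else np.nan
    rec=np.nanmedian([last(v) for v in range(75,92)])
    hook=[]
    for v in range(60,80,2):
        u=np.where((hs[v,330:,1]<40)&(g[v,330:]>90))[0]+330
        if len(u): hook.append(u.min())
    hook=np.mean(hook)
    rim=[]
    for v in range(112,150,3):
        u=np.where((hs[v,:115,1]<30)&(g[v,:115]>222))[0]
        rim.append(int(u.max()) if len(u) else -1)
    print(fn,'t',round(s['clock'],2),'w',round(s['gripper_width']*1e3,1),'F',round(s['gripper_force'],1),'ft',s['ft_force'].round(1),'rec',rec,'hook-rec',(hook-rec).round(1),'rim max-rec',max(rim)-rec,rim,'tcp',s['ee_pos'].round(4))
E
python3 -c "
from tr import *
for f in ('a0','a3','a4','a5','a6'): tr(f,False)"
python3 -m pendant '[{"fingers":7.2,"travel":[0,0,0.05],"angular":[0,0,0]},{"fingers":6.2,"travel":[0,0,0.1],"angular":[0,0,0]},{"fingers":5.8,"travel":[0,-0.1,0.15],"angular":[0,0,0]},{"fingers":5.4,"travel":[0,-0.3,0.2],"angular":[0,0,0]},{"fingers":5,"travel":[0,-0.5,0.25],"angular":[0,0,0]},{"fingers":4.6,"travel":[0,-0.7,0.3],"angular":[0,0,0]},{"fingers":4.25,"travel":[0,-0.85,0.35],"angular":[0,0,0]},{"fingers":4.25,"travel":[0,-0.85,0.35],"angular":[0,0,0]},{"fingers":4.25,"travel":[0,-0.85,0.35],"angular":[0,0,0]}]'
python3 -c "
from tr import *
tr('a7')"
python3 -m pendant '[{"fingers":5,"travel":[0,0.3,-0.1],"angular":[0,0,0]},{"fingers":6,"travel":[0,0.6,-0.2],"angular":[0,0,0]},{"fingers":7,"travel":[0,0.8,-0.35],"angular":[0,0,0]},{"fingers":8.3,"travel":[0,0.8,-0.35],"angular":[0,0,0]},{"fingers":8.3,"travel":[0,0.8,-0.35],"angular":[0,0,0]},{"fingers":8.3,"travel":[0,0.8,-0.35],"angular":[0,0,0]},{"fingers":8.3,"travel":[0,0.8,-0.35],"angular":[0,0,0]},{"fingers":8.3,"travel":[0,0.8,-0.35],"angular":[0,0,0]}]'
python3 -c "
from tr import *
tr('a8')"
```

```text
a0 t 13.98 w 82.9 F 0.0 ft [-0.2 -0.2 -0.2] rec 293.0 hook-rec 203.5 rim max-rec -202.0 [90, 90, 91, 91, 91, 90, 90, 89, 89, 88, 86, 84, 83] tcp [ 0.5109 -0.0293  0.0138]
a3 t 13.98 w 82.9 F 0.0 ft [-0.2 -0.2 -0.2] rec 270.0 hook-rec 192.5 rim max-rec -202.0 [-1, -1, -1, -1, 0, 2, 62, 64, 66, 68, 67, 65, 62] tcp [ 0.5109 -0.0293  0.0138]
a4 t 13.98 w 82.9 F 0.0 ft [-0.2 -0.2 -0.2] rec 299.0 hook-rec 191.6 rim max-rec -208.0 [24, 25, 84, 85, 86, 88, 89, 91, 90, 88, 86, 84, -1] tcp [ 0.5109 -0.0293  0.0138]
a5 t 13.98 w 82.9 F 0.0 ft [-0.2 -0.2 -0.2] rec 269.0 hook-rec 172.0 rim max-rec -204.0 [1, 3, 4, 5, 7, 9, 10, 11, 12, 14, 63, 65, -1] tcp [ 0.5109 -0.0293  0.0138]
a6 t 13.98 w 82.9 F 0.0 ft [-0.2 -0.2 -0.2] rec 293.0 hook-rec 174.1 rim max-rec -214.0 [17, 19, 20, 21, 23, 24, 25, 28, 28, 73, 77, 79, -1] tcp [ 0.5109 -0.0293  0.0138]
clock: 14.73
ee_pos: [0.5107, -0.0381, 0.0174]
orientation: [[0.998, -0.055, -0.0], [-0.055, -0.998, -0.0], [-0.0, 0.0, -1.0]]
ft_force: [-3.4, -4.0, 6.5]
gripper_width: 0.0429
gripper_force: 16.4
a7 t 14.78 w 42.8 F 16.5 ft [-3.3 -5.2  6.5] rec 268.0 hook-rec 154.0 rim max-rec -201.0 [1, 3, 4, 5, 7, 9, 10, 12, 12, 14, 67, 62, -1] tcp [ 0.5107 -0.0382  0.0174]
clock: 15.45
ee_pos: [0.5109, -0.0297, 0.0138]
orientation: [[0.999, -0.054, 0.0], [-0.054, -0.999, -0.0], [0.0, 0.0, -1.0]]
ft_force: [0.1, 0.3, -0.5]
gripper_width: 0.083
gripper_force: 0.0
a8 t 15.5 w 83.0 F 0.0 ft [-0.3 -0.2  0.2] rec 293.0 hook-rec 155.3 rim max-rec -216.0 [17, 19, 20, 21, 23, 24, 26, 26, 27, 29, 28, 77, -1] tcp [ 0.5109 -0.0297  0.0138]
```

```bash
python3 -m pendant '[{"fingers":7.2,"travel":[0,0,0.05],"angular":[0,0,0]},{"fingers":6.2,"travel":[0,0,0.1],"angular":[0,0,0]},{"fingers":5.8,"travel":[0,-0.1,0.15],"angular":[0,0,0]},{"fingers":5.4,"travel":[0,-0.3,0.2],"angular":[0,0,0]},{"fingers":5.2,"travel":[0,-0.4,0.25],"angular":[0,0,0]},{"fingers":5.2,"travel":[0,-0.4,0.25],"angular":[0,0,0]},{"fingers":5.2,"travel":[0,-0.4,0.25],"angular":[0,0,0]}]'
python3 -c "
from tr import *
tr('b1')"
python3 -m pendant '[{"fingers":4.9,"travel":[0,-0.15,0.05],"angular":[0,0,0]},{"fingers":4.7,"travel":[0,-0.25,0.1],"angular":[0,0,0]},{"fingers":4.7,"travel":[0,-0.25,0.1],"angular":[0,0,0]},{"fingers":4.7,"travel":[0,-0.25,0.1],"angular":[0,0,0]}]'
python3 -c "
from tr import *
tr('b2')"
python3 -m pendant '[{"fingers":4.5,"travel":[0,-0.1,0],"angular":[0,0,0]},{"fingers":4.28,"travel":[0,-0.2,0],"angular":[0,0,0]},{"fingers":4.28,"travel":[0,-0.2,0],"angular":[0,0,0]},{"fingers":4.28,"travel":[0,-0.2,0],"angular":[0,0,0]}]'
python3 - <<'E'
from tr import *
tr('b3')
for f in ('a7','b1','b2','b3'):
    g=load(f)['im'].max(2)
    for v in (140,146,150): print(f,v,[int(x) for x in g[v,0:100:4]])
E
```

```text
clock: 16.08
ee_pos: [0.5106, -0.0339, 0.0163]
orientation: [[0.999, -0.055, -0.0], [-0.055, -0.999, -0.0], [-0.0, 0.0, -1.0]]
ft_force: [-5.9, -2.8, 4.1]
gripper_width: 0.0522
gripper_force: 5.5
b1 t 16.13 w 52.0 F 5.6 ft [-4.7 -2.5  5. ] rec 280.0 hook-rec 146.9 rim max-rec -200.0 [11, 13, 15, 16, 17, 18, 80, 79, 77, 76, 73, -1, -1] tcp [ 0.5106 -0.0339  0.0163]
clock: 16.47
ee_pos: [0.5106, -0.0363, 0.0172]
orientation: [[0.999, -0.054, -0.0], [-0.054, -0.999, -0.0], [-0.0, 0.0, -1.0]]
ft_force: [-3.9, -3.6, 0.1]
gripper_width: 0.0472
gripper_force: 6.1
b2 t 16.52 w 46.7 F 6.1 ft [-3.7 -3.9  1.1] rec 273.0 hook-rec 140.9 rim max-rec -194.0 [6, 7, 79, 78, 77, 77, 76, 75, 73, 71, 69, -1, -1] tcp [ 0.5106 -0.0363  0.0172]
clock: 16.85
ee_pos: [0.5108, -0.0381, 0.0174]
orientation: [[0.999, -0.054, -0.0], [-0.054, -0.999, 0.0], [-0.0, -0.0, -1.0]]
ft_force: [-5.5, -0.7, 9.2]
gripper_width: 0.0431
gripper_force: 10.5
b3 t 16.9 w 43.3 F 10.6 ft [-6.1 -2.5  7.9] rec 268.0 hook-rec 137.3 rim max-rec -193.0 [1, 3, 75, 74, 74, 73, 73, 71, 69, 67, 65, -1, -1] tcp [ 0.5108 -0.0381  0.0174]
a7
[... 828 characters left out ...]
 65, 99, 240, 242, 242, 159, 177, 180, 182, 185, 183, 183]
b2 146 [190, 192, 194, 196, 198, 200, 198, 186, 138, 81, 71, 72, 176, 204, 205, 208, 184, 87, 181, 199, 203, 205, 206, 203, 204]
b2 150 [150, 154, 154, 155, 158, 158, 160, 169, 167, 147, 108, 81, 97, 102, 100, 95, 98, 204, 203, 201, 204, 205, 205, 204, 204]
b3 140 [223, 224, 225, 225, 219, 187, 81, 55, 60, 76, 80, 69, 64, 236, 241, 242, 242, 181, 165, 168, 170, 172, 173, 171, 90]
b3 146 [192, 194, 196, 199, 200, 197, 180, 117, 80, 66, 127, 199, 204, 206, 209, 197, 85, 170, 201, 201, 202, 205, 204, 204, 195]
b3 150 [155, 156, 157, 159, 162, 164, 171, 165, 142, 97, 81, 108, 109, 105, 98, 92, 192, 205, 199, 201, 204, 205, 203, 204, 203]
```

```bash
python3 -m pendant '[{"fingers":5,"travel":[0,0.3,-0.1],"angular":[0,0,0]},{"fingers":6,"travel":[0,0.6,-0.2],"angular":[0,0,0]},{"fingers":7,"travel":[0,0.8,-0.35],"angular":[0,0,0]},{"fingers":8.3,"travel":[0,0.8,-0.35],"angular":[0,0,0]},{"fingers":8.3,"travel":[0,0.8,-0.35],"angular":[0,0,0]},{"fingers":8.3,"travel":[0,0.8,-0.35],"angular":[0,0,0]},{"fingers":8.3,"travel":[0,0.8,-0.35],"angular":[0,0,0]},{"fingers":8.3,"travel":[0,0.8,-0.35],"angular":[0,0,0]}]'
python3 -c "
from tr import *
tr('b4')"
python3 -m pendant '[{"fingers":7.2,"travel":[0,0,0.05],"angular":[0,0,0]},{"fingers":6.2,"travel":[0,0,0.1],"angular":[0,0,0]},{"fingers":5.8,"travel":[0,-0.1,0.15],"angular":[0,0,0]},{"fingers":5.5,"travel":[0,-0.25,0.2],"angular":[0,0,0]},{"fingers":5.3,"travel":[0,-0.35,0.25],"angular":[0,0,0]},{"fingers":5.3,"travel":[0,-0.35,0.25],"angular":[0,0,0]},{"fingers":5.3,"travel":[0,-0.35,0.25],"angular":[0,0,0]}]'
python3 - <<'E'
from tr import *
tr('b5')
for f in ('b3','b4','b5'):
    g=load(f)['im'].max(2)
    for v in (112,118,124,130,136,140,146): print(f,v,[int(x) for x in g[v,40:110:2]])
E
```

```text
clock: 17.57
ee_pos: [0.5109, -0.0303, 0.0138]
orientation: [[0.999, -0.054, 0.0], [-0.054, -0.999, -0.0], [0.0, 0.0, -1.0]]
ft_force: [0.0, 0.3, 0.2]
gripper_width: 0.0831
gripper_force: 0.0
b4 t 17.62 w 83.1 F 0.0 ft [ 0.  -0.2 -0.1] rec 291.0 hook-rec 140.6 rim max-rec -204.0 [15, 16, 87, 86, 86, 85, 85, 83, 82, 80, 78, -1, -1] tcp [ 0.5109 -0.0302  0.0138]
clock: 18.2
ee_pos: [0.5107, -0.0338, 0.0163]
orientation: [[0.999, -0.054, -0.0], [-0.054, -0.999, -0.0], [-0.0, 0.0, -1.0]]
ft_force: [-3.4, -1.7, 5.0]
gripper_width: 0.0529
gripper_force: 6.3
b5 t 18.25 w 52.9 F 6.5 ft [-4.2 -2.1  5.6] rec 281.0 hook-rec 131.7 rim max-rec -201.0 [8, 79, 80, 79, 79, 78, 78, 76, 74, 72, 69, -1, -1] tcp [ 0.5106 -0.0339  0.0163]
b3 112 [65, 66, 65, 70, 103, 150, 182, 113, 88, 135, 175, 144, 77, 122, 166, 170, 82, 109, 153, 184, 111, 92, 101, 89, 91, 91, 91, 81, 33, 33, 28, 31, 30, 30, 29]
b3 118 [67, 67, 67, 68, 67, 67, 67, 67, 67, 64, 67, 65, 65, 138, 254, 253, 253, 254, 162, 166, 202, 196, 197, 130, 89, 92, 92, 92, 73, 30, 30, 32, 28, 30, 29]
b3 124 [66, 66, 67, 66, 67, 68, 67, 67, 66, 65, 65
[... 2366 characters left out ...]
05, 205, 207, 164, 88, 91, 91, 92]
b5 130 [65, 65, 67, 68, 68, 67, 68, 66, 68, 67, 68, 65, 73, 203, 253, 252, 252, 252, 253, 226, 82, 88, 88, 88, 88, 90, 88, 88, 88, 88, 88, 89, 90, 89, 89]
b5 136 [75, 70, 66, 68, 68, 69, 68, 69, 69, 97, 162, 233, 247, 247, 246, 246, 247, 239, 112, 81, 89, 88, 88, 90, 87, 88, 88, 89, 88, 89, 88, 89, 89, 90, 91]
b5 140 [57, 63, 65, 64, 61, 57, 82, 163, 236, 239, 239, 240, 240, 241, 241, 242, 230, 109, 153, 201, 197, 195, 197, 198, 199, 201, 202, 200, 199, 200, 200, 199, 197, 139, 89]
b5 146 [79, 77, 130, 185, 197, 196, 197, 198, 199, 200, 201, 201, 191, 139, 90, 94, 165, 206, 206, 202, 199, 200, 203, 203, 205, 205, 206, 205, 204, 203, 202, 204, 203, 206, 199]
```

```bash
cat >> tr.py <<'E'
def wy(fn):
    z=load(fn);im=z['im'];hs=cv2.cvtColor(im,cv2.COLOR_RGB2HSV);g=im.max(2).astype(float)
    def last(v):
        u=np.where(g[v,230:335]<80)[0]; return u.max()+230 if len(u) else np.nan
    rec=np.nanmedian([last(v) for v in range(75,92)])
    hook=[]
    for v in range(60,80,2):
        u=np.where((hs[v,330:,1]<40)&(g[v,330:]>90))[0]+330
        if len(u): hook.append(u.min()-70/99*0)
    hook=np.mean(hook);rim=[]
    for v in (128,130,132,134,136):
        u=np.where(g[v,45:105]>225)[0]+45
        if len(u):
            u=u.max();rim.append(ray(z,u+(g[v,u]-150)/max(g[v,u]-g[v,u+1],30)*.5,v,.022)[1])
    r=1e3*np.array([ray(z,rec+.5,83,.055)[1],ray(z,hook,70,.032)[1],np.mean(rim) if rim else np.nan])
    print(fn,'world y rec/hook/rim',r.round(1),'hook-rec',(r[1]-r[0]).round(1),'rim-rec',(r[2]-r[0]).round(1))
E
python3 -c "
from tr import *
for f in 'a0 a3 a4 a6 a7 a8 b1 b2 b3 b4 b5'.split(): wy(f)"
python3 -m pendant '[{"fingers":5.1,"travel":[0,-0.1,0.05],"angular":[0,0,0]},{"fingers":4.8,"travel":[0,-0.25,0.1],"angular":[0,0,0]},{"fingers":4.8,"travel":[0,-0.25,0.1],"angular":[0,0,0]},{"fingers":4.8,"travel":[0,-0.25,0.1],"angular":[0,0,0]}]'
python3 -c "
from tr import *
tr('b6');wy('b6')"
```

```text
a0 world y rec/hook/rim [ -50.6 -134.3   38.8] hook-rec -83.7 rim-rec 89.4
a3 world y rec/hook/rim [ -47.2 -125.    46.2] hook-rec -77.9 rim-rec 93.3
a4 world y rec/hook/rim [ -45.5 -124.4   45. ] hook-rec -78.9 rim-rec 90.5
a6 world y rec/hook/rim [ -46.2 -117.7    nan] hook-rec -71.5 rim-rec nan
a7 world y rec/hook/rim [ -47.1 -110.7    nan] hook-rec -63.7 rim-rec nan
a8 world y rec/hook/rim [ -46.6 -110.8    nan] hook-rec -64.1 rim-rec nan
b1 world y rec/hook/rim [ -46.8 -107.8   44.2] hook-rec -61.1 rim-rec 91.0
b2 world y rec/hook/rim [ -46.9 -105.4   44.2] hook-rec -58.6 rim-rec 91.0
b3 world y rec/hook/rim [ -47.  -103.9   44.2] hook-rec -56.9 rim-rec 91.2
b4 world y rec/hook/rim [ -46.5 -104.7   44.3] hook-rec -58.2 rim-rec 90.8
b5 world y rec/hook/rim [ -47.1 -102.1   45.5] hook-rec -55.0 rim-rec 92.6
clock: 18.58
ee_pos: [0.5108, -0.0363, 0.0172]
orientation: [[0.999, -0.054, -0.0], [-0.054, -0.999, -0.0], [-0.0, 0.0, -1.0]]
ft_force: [-3.3, -3.4, 1.9]
gripper_width: 0.0482
gripper_force: 7.2
b6 t 18.63 w 48.1 F 7.3 ft [-4.4 -3.5  2.7] rec 274.0 hook-rec 125.3 rim max-rec -203.0 [-1, 71, 71, 70, 70, 69, 68, 66, 65, 63, 59, -1, -1] tcp [ 0.5108 -0.0363  0.0172]
b6 world y rec/hook/rim [-47.3 -99.6  48. ] hook-rec -52.3 rim-rec 95.2
```

```bash
python3 -m pendant '[{"fingers":4.6,"travel":[0,-0.1,0],"angular":[0,0,0]},{"fingers":4.3,"travel":[0,-0.2,0],"angular":[0,0,0]},{"fingers":4.3,"travel":[0,-0.2,0],"angular":[0,0,0]},{"fingers":4.3,"travel":[0,-0.2,0],"angular":[0,0,0]}]'
python3 -c "
from tr import *
tr('b7');wy('b7')"
python3 -m pendant '[{"fingers":5,"travel":[0,0.3,-0.1],"angular":[0,0,0]},{"fingers":6,"travel":[0,0.6,-0.2],"angular":[0,0,0]},{"fingers":7,"travel":[0,0.8,-0.35],"angular":[0,0,0]},{"fingers":8.3,"travel":[0,0.8,-0.35],"angular":[0,0,0]},{"fingers":8.3,"travel":[0,0.8,-0.35],"angular":[0,0,0]},{"fingers":8.3,"travel":[0,0.8,-0.35],"angular":[0,0,0]},{"fingers":8.3,"travel":[0,0.8,-0.35],"angular":[0,0,0]},{"fingers":8.3,"travel":[0,0.8,-0.35],"angular":[0,0,0]}]'
python3 -c "
from tr import *
tr('b8');wy('b8')"
python3 -m pendant '[{"fingers":7.2,"travel":[0,0,0.05],"angular":[0,0,0]},{"fingers":6.2,"travel":[0,0,0.1],"angular":[0,0,0]},{"fingers":5.9,"travel":[0,-0.05,0.15],"angular":[0,0,0]},{"fingers":5.8,"travel":[0,-0.1,0.15],"angular":[0,0,0]},{"fingers":5.8,"travel":[0,-0.1,0.15],"angular":[0,0,0]},{"fingers":5.8,"travel":[0,-0.1,0.15],"angular":[0,0,0]}]'
python3 -c "
from tr import *
tr('b9');wy('b9')"
```

```text
clock: 18.97
ee_pos: [0.5108, -0.0386, 0.0175]
orientation: [[0.999, -0.055, 0.0], [-0.055, -0.999, -0.0], [0.0, 0.0, -1.0]]
ft_force: [-6.1, -4.0, 10.5]
gripper_width: 0.043
gripper_force: 8.9
b7 t 19.02 w 43.1 F 8.9 ft [-6.1 -4.3  9.3] rec 267.0 hook-rec 121.0 rim max-rec -202.0 [-1, 64, 65, 65, 64, 64, 63, 61, 59, 57, 54, -1, -1] tcp [ 0.5108 -0.0387  0.0175]
b7 world y rec/hook/rim [-47.2 -97.5  48.4] hook-rec -50.2 rim-rec 95.6
clock: 19.68
ee_pos: [0.5109, -0.0302, 0.0138]
orientation: [[0.999, -0.054, 0.0], [-0.054, -0.999, -0.0], [0.0, 0.0, -1.0]]
ft_force: [-0.7, 0.4, 0.6]
gripper_width: 0.0831
gripper_force: 0.0
b8 t 19.73 w 83.3 F 0.0 ft [ 0.3 -0.2 -0.6] rec 291.0 hook-rec 130.0 rim max-rec -213.0 [4, 78, 78, 77, 77, 76, 76, 74, 72, 70, 67, -1, -1] tcp [ 0.5109 -0.0302  0.0138]
b8 world y rec/hook/rim [ -46.5 -100.5   48.5] hook-rec -54.0 rim-rec 95.0
clock: 20.23
ee_pos: [0.5106, -0.0312, 0.0154]
orientation: [[0.999, -0.054, -0.0], [-0.054, -0.999, 0.0], [-0.0, -0.0, -1.0]]
ft_force: [-4.0, 0.5, 6.5]
gripper_width: 0.0581
gripper_force: 5.4
b9 t 20.28 w 58.0 F 5.4 ft [-4.4 -0.7  6.7] rec 288.0 hook-rec 127.5 rim max-rec -210.0 [5, 78, 77, 77, 76, 76, 75, 73, 71, 69, 65, -1, -1] tcp [ 0.5106 -0.0312  0.0154]
b9 world y rec/hook/rim [ -46.6 -100.    48.9] hook-rec -53.4 rim-rec 95.5
```

```bash
python3 -m pendant '[{"fingers":5.6,"travel":[0,-0.1,0.03],"angular":[0,0,0]},{"fingers":5.4,"travel":[0,-0.2,0.07],"angular":[0,0,0]},{"fingers":5.4,"travel":[0,-0.2,0.1],"angular":[0,0,0]},{"fingers":5.4,"travel":[0,-0.2,0.1],"angular":[0,0,0]},{"fingers":5.4,"travel":[0,-0.2,0.1],"angular":[0,0,0]}]'
python3 -c "
from tr import *
tr('c1');wy('c1')"
```

```text
clock: 20.7
ee_pos: [0.5106, -0.0333, 0.0161]
orientation: [[0.999, -0.054, -0.001], [-0.054, -0.999, -0.0], [-0.001, 0.0, -1.0]]
ft_force: [-2.9, -2.2, -1.9]
gripper_width: 0.0539
gripper_force: 7.0
c1 t 20.75 w 53.9 F 7.1 ft [-3.8 -2.6 -0.4] rec 282.0 hook-rec 123.9 rim max-rec -207.0 [1, 75, 74, 74, 73, 72, 71, 70, 68, 66, 61, -1, -1] tcp [ 0.5106 -0.0333  0.0162]
c1 world y rec/hook/rim [-46.8 -98.6  48.9] hook-rec -51.9 rim-rec 95.7
```

```bash
python3 -m pendant '[{"fingers":5.3,"travel":[0,-0.05,0.03],"angular":[0,0,0]},{"fingers":5.2,"travel":[0,-0.1,0.05],"angular":[0,0,0]},{"fingers":5.1,"travel":[0,-0.15,0.05],"angular":[0,0,0]},{"fingers":5.1,"travel":[0,-0.15,0.05],"angular":[0,0,0]},{"fingers":5.1,"travel":[0,-0.15,0.05],"angular":[0,0,0]}]'
python3 -c "
from tr import *
tr('c2');wy('c2')
for i in 'xyz': snap('wrist','c2'+i);wy('c2'+i)"
```

```text
clock: 21.17
ee_pos: [0.5108, -0.0343, 0.0167]
orientation: [[0.999, -0.054, -0.0], [-0.054, -0.999, 0.0], [-0.0, -0.0, -1.0]]
ft_force: [-3.8, 0.8, -1.8]
gripper_width: 0.0514
gripper_force: 6.5
c2 t 21.22 w 51.1 F 6.4 ft [-3.2  2.3 -0.6] rec 278.0 hook-rec 121.1 rim max-rec -206.0 [-1, 72, 72, 71, 71, 70, 69, 67, 65, 63, 58, -1, -1] tcp [ 0.5109 -0.0343  0.0168]
c2 world y rec/hook/rim [-46.5 -97.2  49.4] hook-rec -50.7 rim-rec 95.9
c2x world y rec/hook/rim [-46.5 -97.2  49.4] hook-rec -50.7 rim-rec 95.9
c2y world y rec/hook/rim [-46.5 -97.1  49.4] hook-rec -50.6 rim-rec 95.9
c2z world y rec/hook/rim [-46.6 -97.2  49.4] hook-rec -50.7 rim-rec 95.9
```

```bash
python3 -m pendant '[{"fingers":5.02,"travel":[0,-0.05,0],"angular":[0,0,0]},{"fingers":4.95,"travel":[0,-0.08,0],"angular":[0,0,0]},{"fingers":4.95,"travel":[0,-0.08,0],"angular":[0,0,0]},{"fingers":4.95,"travel":[0,-0.08,0],"angular":[0,0,0]},{"fingers":4.95,"travel":[0,-0.08,0],"angular":[0,0,0]},{"fingers":4.95,"travel":[0,-0.08,0],"angular":[0,0,0]}]'
python3 - <<'E'
from tr import *
tr('c3');wy('c3')
# independent check of cartridge vs front plate with fixed cameras
for n in ('scene','side'):
    snap(n,n+'9');z=load(n+'9');P=cloud(z);O2=np.array([.5948,.0116])+.0073*0*gx
    Q=P[...,:2]-O2;X=Q@gx*1e3;Y=Q@gy*1e3;h=P[...,2];hs=cv2.cvtColor(z['im'],cv2.COLOR_RGB2HSV)
    m=(abs(Y)<28)&(h>.042)&(h<.06)&(X>20)&(X<190)&(hs[...,1]<50)&(hs[...,2]>130)
    p=(abs(Y)<32)&(h>.03)&(h<.07)&(X>150)&(X<200)&(z['im'].max(2)<90)
    for nm,k in (('cart',m),('plate',p)):
        if k.sum()>5: print(n,nm,k.sum(),np.percentile(X[k],[2,50,98]).round(1),np.percentile(Y[k],[2,50,98]).round(1),np.percentile(h[k],[2,98]).round(3))
E
```

```text
clock: 21.87
ee_pos: [0.511, -0.0352, 0.0169]
orientation: [[0.999, -0.054, 0.0], [-0.054, -0.999, 0.0], [0.0, -0.0, -1.0]]
ft_force: [-4.2, 1.8, 2.4]
gripper_width: 0.0495
gripper_force: 5.9
c3 t 21.92 w 49.5 F 5.9 ft [-4.   2.8  2.9] rec 276.0 hook-rec 119.2 rim max-rec -205.0 [-1, 71, 70, 70, 69, 69, 67, 66, 64, 62, 56, -1, -1] tcp [ 0.511  -0.0352  0.0169]
c3 world y rec/hook/rim [-46.8 -96.6  49.2] hook-rec -49.8 rim-rec 96.0
scene cart 493 [ 44.5 109.8 170.6] [-12.3   8.3  20.7] [0.042 0.056]
scene plate 36 [172.7 174.5 175.6] [-19.6  17.8  26.6] [0.032 0.059]
```

```bash
python3 -c "
from station import robot
print(robot.hand_in())"
```

```text
the job is handed in; nothing more can be done
None
```

I handed the job in with the cartridge home against the front plate and the trigger held part-squeezed; I estimate the piston is pushed in about 3.5 mm (about 5 N), though no result came back and I viewed 11 pictures, one over the limit of 10.

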